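# Switch the photometer to its orange filter and start the reading

## Robot

A 6-joint arm with a two-finger parallel gripper is mounted at the origin on the work surface. World frame = base frame: x ahead of the robot, y to its left, z up, the work surface at z = 0. Lengths are in m, angles in rad, forces in N, time in s.
With the tool pointing down it reaches from about 0.425 to 0.95 m from the base axis. Payload 3.5 kg.
Tool frame: the origin (TCP) lies midway between the tips of the shut fingers; the grasp point (between the pads) lies 19 mm behind it; z points along the fingers, y is the line along which they close (so a half turn about z gives the same grasp; the last joint's range is limited). The gripper opens to 85 mm and grips with 20 to 120 N. Pads are 22 mm wide; open, the fingers measure 114 mm over their backs; the gripper's body (76 mm by 85 mm) begins 54 mm behind the grasp point. The pads swing forward as they close: fully open they stand 13 mm farther back than shut.
Start: joints at [-1.429, 0.286, 1.577, -0, 1.279, -0.15], TCP at [0.194, -0.646, 0.231] pointing down, gripper open.
Joint ranges: [-2.77, 2.77], [-0.9, 2.22], [0.21, 2.48], [-1.53, 4.67], [0.24, 2.81], [-2.84, 2.84]. Speed limits (rad/s): [2.79, 2.79, 3.14, 3.14, 3.14, 3.14].

## Interface

Orientations are given as a unit quaternion [x, y, z, w].
In Python, from plant import get_state, read_camera, ctrl gives the robot as it stands.
- The arm moves only by the shell command python3 -m crank 'ROWS' [FORCE]. ROWS is JSON, a list of rows, each a list of 3 entries, a list of its own where there are three numbers: the shift along the tool's x, y, z in mm, then the turn about the tool's z in degrees, then the closure in counts, from 0 (fully open) to 255 (shut). In form: [[[tx, ty, tz], yaw, claw], ...]. A call has 1 to 10 rows; each row is the pose to reach, as a shift and turn from the pose commanded when the call began, along the tool's axes at that moment; what a row does not reach only later rows make up. A row lasts 1/10 s, in which the tool goes at most 50 mm and 8.59 degrees, less where a joint would pass 70% of its speed; a pose out of reach is approached as far as the arm can. A call with a gripper value outside its range is refused whole. The fingers move at their own pace and stop on an object; FORCE is the grip in N (left out, the last holds). Time passes only in rows, so rows that repeat a pose let the fingers close. It gives the time, the measured TCP pose, the force, the opening and the grip force at its end, in the units of the state.
- get_state(): the state, without advancing time (a new reading comes with each control period).
- read_camera(name): name is "scene" or "top" or "wrist"; returns a dict with "frame" (400x640x3 uint8, blue, green, red), "range_z" (400x640 float32, m along the optical axis (not along the pixel's ray), 0 where there is no reading), "vfov" (degrees; the focal length in pixels is half the picture's height over the tangent of half this angle, whatever the lens; pixels are square), "cx", "cy" (the principal point, pixels), "k1" (the pictures are not rectified: a ray, as slopes to the right and down, at radius r is drawn at 1 + k1 r^2 times it, then the intrinsics apply), "origin" and "orientation" of the camera in the world. Camera axes: x right, y down, z forward; pixel columns grow to the right and rows downward; lengths in m; the calibration is good to about 2 mm. A picture is of the moment at which its call begins.
- ctrl.sign_off(): hands the job in; it is judged then, once.
The state is a dict: "time": time; "qpos": joint angles; "dq": joint speeds; "joint_efforts": joint torques, N m; "eef_pos": TCP position; "tcp_rot": TCP orientation; "contact_force": force on the tool from outside, world axes, zero at the start; "wrist_torque": the same for the moment, N m; "opening": opening from 0.0 (shut) to 1.0 (fully open); "finger_force": force on a finger pad.
Only numpy, scipy, OpenCV 4.12 (cv2) and the standard library are available. Lean on these libraries where they do the work, as an engineer would, in place of code of your own. Each camera call takes 0.05 s, during which the arm holds its last target. There are 200 camera calls.

## Task

The next sample is already in the filter photometer and is to be read through the orange filter. With a fingertip, lightly flick round the lobed edge of the filter wheel that sticks out of the photometer's front until the orange filter has clicked into place under the round window in the top, then press the green key all the way down to start the reading and let it come back up. Do not press the key while any other filter is under the window, do not squeeze or force the wheel, and do not shift or lift the photometer or the rack, box and bottle around it.

Things in the scene. Friction and masses are not known exactly. Their poses are not given: they have to be found in the camera images.
- photometer: Filter photometer, off-white case, dark deck, 2.6 kg, loose on rubber feet. Origin: centre of underside, on the bench; x from front to back, y to its left (front seen by the robot), z up. Case 240 (x) x 250 (y) mm, deck 63 mm high, front at x -128 mm. From x -37 mm back stand a black light cap (82 mm high) and display, then the raised rear (93 mm). Air below the wheel's open part.
- filter_wheel: Filter wheel, a level black disc in a slot in the front: radius 43 mm, 10 mm thick. On its edge six upright round grey lobes, one at each filter: diameter 11 mm, centres 46 mm from the axis, 38 to 54 mm above the bench. Origin on the axis, 46 mm above the bench; its x axis points to the orange filter. Anticlockwise from above, every 60 degrees: orange, yellow, green, blue, violet, red.
- wheel_axis (a point): Point on the wheel's vertical axis, 46 mm above the bench, at x -112, y +55 mm in the photometer's frame (turns with the case): half the wheel is open in front. It turns endlessly both ways with six sprung clicks; in each, one filter is under the window and one lobe points straight out to the front. Pushed past half a step (30 degrees) it snaps on to the next click, else it springs back (rarely it starts balanced halfway).
- wheel_front (a point): Outermost point of the lobe path, 51.5 mm straight in front (photometer -x) of the wheel's axis, 46 mm above the bench: where the front lobe's outside stands in every click. Neighbouring lobes' centres are 46 mm apart, leaving 35 mm for a finger between them. About 3 N along the edge turns the wheel past a click; over 20 N from the fingers counts as squeezing or forcing it.
- orange_filter (a point): Centre of the orange filter (glass disc, diameter 20 mm) on the wheel's upper face, 32 mm from the wheel's axis, 52 mm above the bench.
- window (a point): Round window in the deck (hole of diameter 24 mm with a black rim) through which the filter in use is seen from above. The point lies on the wheel's upper face right under the window, 32 mm behind the wheel's axis (photometer +x): where the centre of the chosen filter must come.
- read_key (a joint): Green round push key on the right of the deck: 0 m up, 0.006 m fully down, on a spring (about 4 N to the bottom). It springs up when let go.
- read_key_top (a point): Centre of the green key's upper face, diameter 24 mm. Press straight down.
- tube_rack: Orange rack full of small capped tubes, 200 x 66 x 44 mm, loose, to the right of the photometer. Origin: centre of its underside.
- tip_box: Yellow pipette-tip box with white base and pale lid, 125 x 85 x 66 mm, loose, to the left of the photometer. Origin: centre of its underside.
- reagent_bottle: Small amber bottle with white cap, diameter 44 mm, 85 mm high, loose, to the left of the wheel. Origin: centre of its underside.
Mind the look-alikes: they are no part of the job. There is more than one size of the tube_rack; the job needs the smaller. There is more than one size of the reagent_bottle; the job needs the smaller.

How it is judged:
On the way, in this order (a step that is already met when the one before it is completed fails the run):
1. the orange filter sits in its click under the window (distance between orange_filter and window below 0.005 m and angular speed of filter_wheel below 0.2 rad/s), for 0.2 s.
2. the green key is pressed fully down with the orange filter in place (distance between orange_filter and window below 0.005 m and value of joint read_key above 0.0045 m), for 0.05 s.
At the end, for the whole second after the job is handed in: The orange filter's centre lies within 5 mm of the point under the window, the wheel still; the green key is up again; photometer, rack, box and bottle stand upright within 20 mm of where they were (distance between orange_filter and window below 0.005 m and angular speed of filter_wheel below 0.1 rad/s and value of joint read_key below 0.0015 m and distance of each of window, photometer, tube_rack, tip_box, reagent_bottle from where it was at the start of the episode below 0.02 m and angle between each of tube_rack, tip_box, reagent_bottle's own z axis and vertical below 0.2 rad); the robot touches nothing.
It fails at once if the green key is pressed while the orange filter is not under the window (value of joint read_key above 0.003 m and not (distance between orange_filter and window below 0.005 m)).
It fails at once if the wheel is squeezed or forced (over 20 N from the fingers) (contact force between the fingers and filter_wheel above 20 N).
It fails at once if the photometer is shifted, lifted or tipped (distance of any of photometer, window from where it was at the start of the episode above 0.02 m or height (world z) of photometer above 0.008 m or angle between photometer's own z axis and vertical above 0.1 rad).
It fails at once if the rack, box or bottle is shifted, lifted or tipped (distance of any of tube_rack, tip_box, reagent_bottle from where it was at the start of the episode above 0.02 m or angle between any of tube_rack, tip_box, reagent_bottle's own z axis and vertical above 0.3 rad).
It also fails if it takes over 58 s, if anything falls off the work surface, if the arm or the gripper's body presses on something with over 40 N, if the wrist force passes 120 N, or if a joint passes its speed limit or range.

## Working session

There is one attempt and no reset: what is moved stays moved. The work goes in short steps, Python scripts to look and compute and a shell command to move; the robot and the scene stay as the last step left them, time stands still between calls to the robot, and variables do not carry over. Pictures are saved under pics/ and viewed, at most 10 in all, crops included, and the job is handed in when it is done.

```bash
mkdir -p pics
cat > h.py <<'E'
import numpy as np, cv2, json
from plant import get_state, read_camera
from scipy.spatial.transform import Rotation as R
def snap(n,f=None):
    c=read_camera(n); 
    if f: cv2.imwrite('pics/'+f,c['frame'])
    return c
def ray(c,u,v):
    f=200/np.tan(np.radians(c['vfov'])/2)
    d=np.array([(u-c['cx'])/f,(v-c['cy'])/f]); s=d.copy()
    for _ in range(20): s=d/(1+c['k1']*(s@s))
    return np.array([s[0],s[1],1.]),R.from_quat(c['orientation']).as_matrix(),np.array(c['origin'])
def pix_d(c,u,v):
    r,M,o=ray(c,u,v); z=np.median([x for x in c['range_z'][int(v)-1:int(v)+2,int(u)-1:int(u)+2].ravel() if x>0] or [0]); return o+M@r*z
def on_plane(c,u,v,z):
    r,M,o=ray(c,u,v); d=M@r; return o+d*(z-o[2])/d[2]
E
python3 - <<'E'
from h import *
a=snap('top'); b=snap('scene'); w=snap('wrist')
import pickle; pickle.dump([a,b,w],open('c.pkl','wb'))
cv2.imwrite('pics/top.png',a['frame']);cv2.imwrite('pics/scene.png',b['frame'])
for c in (a,b,w): print(c['origin'],c['orientation'],c['vfov'],c['cx'],c['cy'],c['k1'])
s=get_state();print(s)
E
```

```text
[ 0.47677775 -0.0659578   1.23207607] [-0.69895994  0.71382148 -0.02697758  0.03444002] 50.682017685105606 322.95284229450687 201.94307880369217 -0.08414153294389821
[1.23176076 0.29803215 0.67849594] [ 0.4406034   0.77797088 -0.38399824 -0.2305977 ] 51.949614339168306 325.85149008497524 206.87340348143607 -0.08398754824119539
[ 0.27481211 -0.62168815  0.37389262] [ 0.79130868 -0.5883073  -0.10034299  0.13287727] 69.14358906467386 314.1409921472112 199.7835298152118 -0.05476658679294742
{'time': 0.15, 'qpos': array([-1.42901804e+00,  2.86989977e-01,  1.57788073e+00,  2.25145055e-05,
        1.27857806e+00, -1.50009006e-01]), 'dq': array([ 9.87506440e-04, -1.80457452e-03, -6.20871928e-03,  4.64891070e-04,
       -5.31674277e-04,  1.85117725e-05]), 'joint_efforts': array([ 2.41178197e-03, -4.06598282e+01, -2.93141341e+01, -9.95200458e-05,
        3.91627662e-03, -6.23253300e-06]), 'eef_pos': array([ 0.19412669, -0.64593817,  0.23022472]), 'tcp_rot': array([ 9.89376432e-01,  1.45373359e-01,  1.45961956e-05, -9.28004036e-04]), 'contact_force': array([ 0.34435813,  0.23504573, -0.87827413]), 'wrist_torque': array([-0.01283241,  0.03565324, -0.03123974]), 'finger_force': 0.0, 'opening': 1.0022718233043575}
```

View pics/top.png

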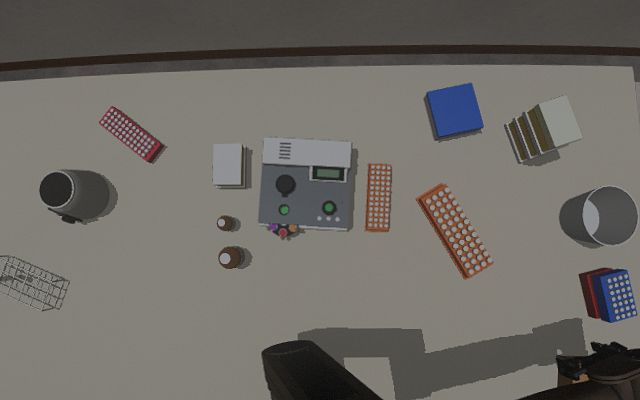

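View pics/scene.png

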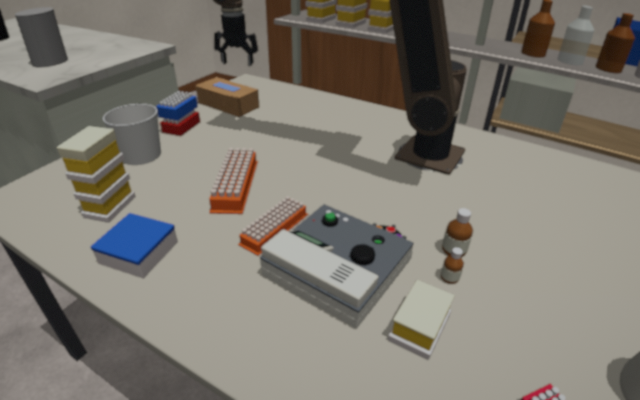

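Top view: the photometer is at (306,183), its window shows green at (284,210), and the green key is at (329,208). In front of the wheel are violet (273,227), red (283,232) and orange (293,228), so orange needs two clicks anticlockwise, which moves the front lobe towards robot right. Rack candidates are the small one at (378,197) and the large one at (455,230). The small one is meant because it is smaller and right beside the photometer. Bottle candidates are the small one at (226,223) and the larger one at (231,258). The small one is meant because it is left of the wheel. I'll measure these and confirm in one enlarged crop.

Run:
```python
from h import *
import pickle
a,b,w=pickle.load(open('c.pkl','rb'))
f=200/np.tan(np.radians(a['vfov'])/2)
P={}
pts=np.full((400,640,3),np.nan)
for v in range(100,300):
  for u in range(200,500):
    r,M,o=ray(a,u,v); z=a['range_z'][v,u]
    if z>0: pts[v,u]=o+M@r*z
# case: z>0.05 within photometer area
m=np.zeros((400,640),bool); m[125:238,255:357]=True
q=pts[m]; q=q[(q[:,2]>0.055)]
rect=cv2.minAreaRect((q[:,:2]*1000).astype(np.float32)); print('case rect',rect, cv2.boxPoints(rect))
hsv=cv2.cvtColor(a['frame'],cv2.COLOR_BGR2HSV)
g=cv2.inRange(hsv,(45,80,50),(85,255,255)); n,l,s,c=cv2.connectedComponentsWithStats(g)
for i in range(1,n):
  if s[i,4]>15: 
    u,v=c[i]; 
    if v<240 and 250<u<360: print('green',c[i],s[i],pix_d(a,u,v),on_plane(a,u,v,.052),on_plane(a,u,v,.07))
for n_,(u,v) in dict(sbottle=(226,223),bbottle=(229,258),rackTL=(368,165),rackBL=(366,230),cap=(286,184),violet=(273,227),red=(283,233),orange=(293,228)).items(): print(n_,pix_d(a,u,v),on_plane(a,u,v,.052))
x0,y0,x1,y1=205,120,405,275
cv2.imwrite('pics/crop.png',cv2.resize(a['frame'][y0:y1,x0:x1],None,fx=4,fy=3.87,interpolation=cv2.INTER_CUBIC)[:600,:800])
```

```text
case rect ((616.1395263671875, -4.17303466796875), (248.5832977294922, 273.9352722167969), 85.65533447265625) [[ 470.14966 -117.73139]
 [ 743.2977  -138.48366]
 [ 762.1294   109.38532]
 [ 488.98132  130.13759]]
green [328.57377049 207.        ] [325 203   9   9  61] [ 0.56263377 -0.06988884  0.08546501] [ 0.56513957 -0.07000357  0.052     ] [ 0.56379176 -0.06994186  0.07      ]
green [284.         209.46511628] [281 206   8   8  43] [0.56078859 0.05503872 0.05315939] [0.56087121 0.05515771 0.052     ] [0.55958851 0.0533103  0.07      ]
sbottle [0.52543458 0.21543709 0.06836698] [0.52611891 0.21939477 0.052     ]
bbottle [0.43089273 0.19524445 0.12039607] [0.42806965 0.21131491 0.052     ]
rackTL [ 0.69023111 -0.18892219  0.00339103] [ 0.68178652 -0.1840575   0.052     ]
rackBL [ 0.49945504 -0.17727904  0.00459006] [ 0.49857916 -0.17297942  0.052     ]
cap [0.62849164 0.04550075 0.08408011] [0.6327312 0.0486154 0.052    ]
violet [0.51230938 0.08655005 0.05289344] [0.5123363 0.0866656 0.052    ]
red [0.49502095 0.05875065 0.05275635] [0.49503266 0.05883063 0.052     ]
orange [0.50839423 0.03053373 0.05325525] [0.5084279  0.03063647 0.052     ]
```

View pics/crop.png

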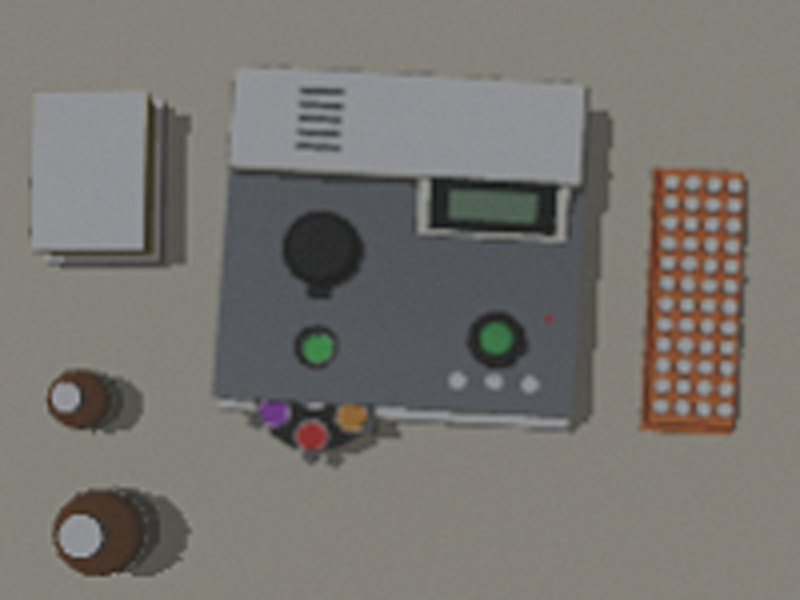

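The crop confirms it: the small rack (right), tip box (left) and small bottle (left of the wheel, the nearer one to the case) are the neighbours. The photometer is yawed about -4.4°, and the wheel axis is at about (0.529, 0.057). Next I'll shut the fingers and approach above the front of the wheel.

```bash
python3 -m crank '[[[316,-162,0],21,255],[[316,-162,0],21,255],[[316,-162,0],21,255],[[316,-162,0],21,255],[[316,-162,0],21,255],[[316,-162,0],21,255],[[316,-162,0],21,255],[[316,-162,0],21,255],[[438,-605,0],21,255],[[438,-605,0],21,255]]' 20
python3 - <<'E'
from h import *
s=get_state();p=s['eef_pos'];M=R.from_quat(s['tcp_rot']).as_matrix()
print(p,M.round(3)); print(M.T@(np.array([.44,.06,.2])-p)*1000)
E
```

```text
time: 1.15
eef_pos: [0.4477, -0.2997, 0.2306]
tcp_rot: [0.999, -0.038, -0.0, -0.0]
contact_force: [0.0, -0.1, 0.7]
opening: 0.004
finger_force: 0.0
[ 0.4476542  -0.29973818  0.23055654] [[ 0.997 -0.076 -0.001]
 [-0.076 -0.997  0.001]
 [-0.001 -0.001 -1.   ]]
[ -34.91897211 -358.09565558   30.85467895]
```

```bash
python3 -m crank '[[[-35,-358,30],0,255],[[-35,-358,30],0,255],[[-35,-358,30],0,255],[[-35,-358,30],0,255],[[-35,-358,30],0,255],[[-35,-358,30],0,255],[[-35,-358,30],0,255],[[-35,-358,30],0,255],[[-35,-358,30],0,255]]'
python3 - <<'E'
from h import *
import pickle
c=snap('wrist','w1.png'); pickle.dump(c,open('w1.pkl','wb')); a=snap('top')
s=get_state(); print(s['eef_pos'],c['origin'])
E
```

```text
time: 2.05
eef_pos: [0.4393, 0.0602, 0.201]
tcp_rot: [0.999, -0.036, -0.0, 0.0]
contact_force: [0.7, 0.4, 0.2]
opening: 0.0
finger_force: 0.0
[0.43998272 0.05820674 0.20138122] [0.52345307 0.05425982 0.34473465]
```

View pics/w1.png

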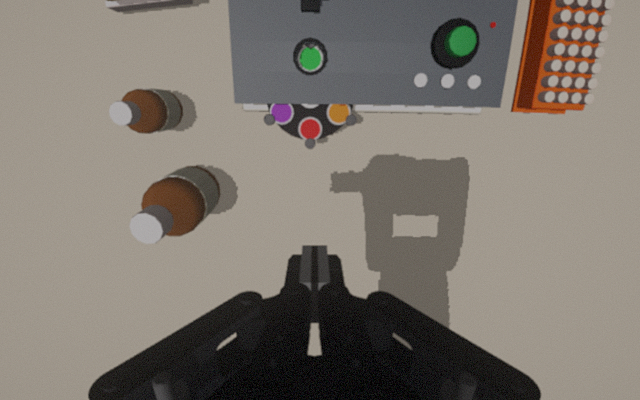

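The wrist view shows the shut fingertips at (315,247), about 27 px (13–14 mm) wide. The front lobe is at (310,143), with red (310,128), violet (281,112), orange (339,112), window (310,57) and key (461,41). I'll refine positions from this view and triangulate with the top view.

```bash
cat > tri.py <<'E'
from h import *
import pickle
a=pickle.load(open('c.pkl','rb'))[0]; w=pickle.load(open('w1.pkl','rb'))
def blob(c,lo,hi,box):
    g=cv2.inRange(cv2.cvtColor(c['frame'],cv2.COLOR_BGR2HSV),lo,hi); m=np.zeros_like(g); m[box[1]:box[3],box[0]:box[2]]=255; g&=m
    n,l,s,k=cv2.connectedComponentsWithStats(g); i=1+np.argmax(s[1:,4]); return k[i]
def tri(p,q):
    r1,M1,o1=ray(a,*p); r2,M2,o2=ray(w,*q); d1=M1@r1; d2=M2@r2
    t=np.linalg.lstsq(np.c_[d1,-d2],o2-o1,rcond=None)[0]; x,y=o1+d1*t[0],o2+d2*t[1]; return ((x+y)/2).round(4),np.linalg.norm(x-y).round(4)
G=((45,80,50),(85,255,255)); V=((130,80,40),(160,255,255)); Rd=((172,120,60),(180,255,255)); O=((8,120,60),(22,255,255))
for n,c,b1,b2 in [('win',G,(275,200,295,220),(290,40,330,75)),('key',G,(318,198,340,216),(430,20,480,65)),('violet',V,(265,220,282,235),(265,98,300,128)),('red',Rd,(275,225,292,240),(290,110,325,145)),('orange',O,(286,220,300,236),(324,98,356,128))]:
    p,q=blob(a,*c,b1),blob(w,*c,b2); print(n,p.round(1),q.round(1),tri(p,q),'wrist plane .052',on_plane(w,*q,.052).round(4),'depth',pix_d(w,*q).round(4))
print('front lobe',on_plane(w,310,143,.054),pix_d(w,310,143)); print('front edge', [pix_d(w,u,v) .round(4) for u,v in((245,102),(497,102))])
E
python3 tri.py
```

```text
win [284.  209.5] [309.9  58. ] (array([0.5611, 0.0556, 0.0464]), np.float64(0.0004)) wrist plane .052 [0.5602 0.0555 0.052 ] depth [0.56   0.0555 0.0536]
key [328.6 207. ] [460.5  40.9] (array([ 0.5626, -0.0699,  0.0822]), np.float64(0.0006)) wrist plane .052 [ 0.5668 -0.0843  0.052 ] depth [ 0.5617 -0.0681  0.0862]
violet [273.1 226.3] [281. 112.] (array([0.5141, 0.0867, 0.0527]), np.float64(0.0006)) wrist plane .052 [0.514  0.0871 0.052 ] depth [0.514  0.0869 0.0534]
red [284.5 230.5] [316.7 132.5] (array([0.4991, 0.0517, 0.1018]), np.float64(0.0058)) wrist plane .052 [0.4919 0.0539 0.052 ] depth [0.4921 0.0539 0.0539]
orange [292.5 227.3] [338.5 112.2] (array([0.5101, 0.0317, 0.0562]), np.float64(0.0002)) wrist plane .052 [0.5098 0.0314 0.052 ] depth [0.5099 0.0316 0.0537]
front lobe [0.4822827 0.0612453 0.054    ] [0.48244055 0.06121852 0.05511472]
front edge [array([0.5258, 0.118 , 0.0642]), array([ 0.5108, -0.1174,  0.0643])]
```

```bash
python3 - <<'E'
from h import *
import pickle
w=pickle.load(open('w1.pkl','rb'))
for u,v in((301,247),(328,247),(315,247)): print(on_plane(w,u,v,.201))
print(w['range_z'][244:256,310])
E
python3 -m crank '[[[18,-42,0],8,255],[[18,-42,0],16,255],[[18,-42,40],24,255],[[18,-42,80],28,255],[[18,-42,120],28,255],[[18,-42,160],28,255],[[18,-42,160],28,255],[[18,-42,160],28,255],[[18,-42,160],28,255]]'
python3 - <<'E'
from h import *
c=snap('wrist','w2.png')
s=get_state();p=s['eef_pos'];M=R.from_quat(s['tcp_rot']).as_matrix(); print(p,s['contact_force'])
t=np.radians(-4.1);d=p[:2]-[.528,.058];print('XY',d@[np.cos(t),np.sin(t)],d@[-np.sin(t),np.cos(t)],np.degrees(np.arctan2(M[1,0],M[0,0]))+4.1)
E
```

```text
[0.44618156 0.06707585 0.201     ]
[0.44510689 0.0520751  0.201     ]
[0.44562785 0.05929766 0.201     ]
[0.38485658 0.1553881  0.15420394 0.15301026 0.15191613 0.14982755
 0.15008841 0.14847021 0.14952472 0.14616081 0.14657342 0.14561617]
time: 3.05
eef_pos: [0.4633, 0.0989, 0.0439]
tcp_rot: [0.96, -0.279, 0.002, -0.001]
contact_force: [-0.2, 0.9, 0.5]
opening: -0.002
finger_force: 0.0
[0.46338396 0.09912934 0.04413174] [-0.5692561  -0.06485132 -0.22774723]
XY -0.0673913155878406 0.036404203851018106 -28.236433674799763
```

View pics/w2.png

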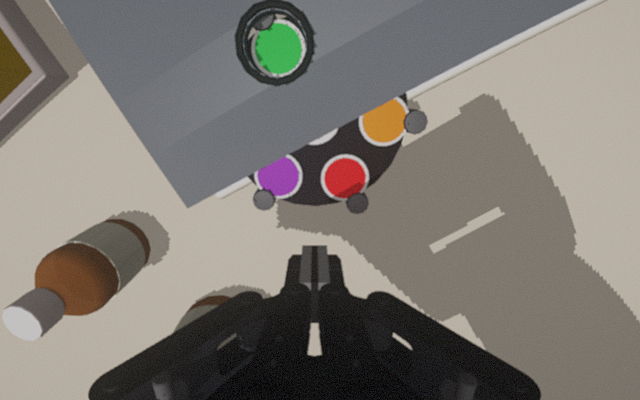

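The finger at (315,247) points between violet's lobe (263,199) and the front lobe (357,202). I'll check the radial gap at tip height.

Run:
```python
from h import *
c=snap('wrist')
s=get_state();p=np.array(s['eef_pos']);M=R.from_quat(s['tcp_rot']).as_matrix()
for n,u,v,z in(('tipfront',315,247,p[2]),('disc',315,205,.051),('lobe',357,203,.054),('vlobe',264,199,.054),('red',346,177,.052),('violet',278,176,.052),('window',279,47,.052)):
  q=on_plane(c,u,v,z); print(n,q.round(4),'tool',(M.T@(q-p)*1000).round(1))
t=np.radians(-4.1);ax=np.array([.528,.058,.046]);print('axis tool',M.T@(ax-p)*1000)
g=cv2.cvtColor(c['frame'],cv2.COLOR_BGR2GRAY); print(g[185:262,315]); print(c['range_z'][240:262,307])
```

```text
tipfront [0.4683 0.0951 0.0441] tool [6.6 0.8 0. ]
disc [0.4915 0.0805 0.051 ] tool [34.   0.8 -6.8]
lobe [0.4823 0.0619 0.054 ] tool [36.2 21.4 -9.8]
vlobe [0.5084 0.0994 0.054 ] tool [ 38.2 -24.2  -9.7]
red [0.496  0.0599 0.052 ] tool [48.8 15.8 -7.7]
violet [0.514  0.0875 0.052 ] tool [ 49.3 -17.1  -7.6]
window [0.5607 0.055  0.052 ] tool [106.1 -14.6  -7.4]
axis tool [76.86761725  0.30225373 -1.56760923]
[ 46  53  50  47  50  50  52  52  44  52  52  53  48  47  49  50  48  49
  47  48  82 111 124 125 119 122 124 122 119 120 122 129 124 123 124 119
 123 126 123 121 124 121 124 124 120 120 118 133 160 175 177 180 180 178
 180 179 177 179 183 177 123  53  29  34  31  30  37  31  41  34  35  32
  32  37  38  34  32]
[0.20857264 0.20816045 0.20867488 0.20949098 0.2086746  0.1548343
 0.15370621 0.15392303 0.15239197 0.15044272 0.15078475 0.1485531
 0.147789   0.14612177 0.14561693 0.1459387  0.14410256 0.14300486
 0.14301199 0.14338557 0.13995391 0.13940652]
```

```bash
python3 -m crank '[[[0,0,12],0,255],[[10,0,12],0,255],[[20,0,12],0,255],[[20,0,12],0,255],[[21,6,12],-6,255],[[22,12,12],-12,255],[[23,18,12],-18,255],[[25,23,12],-24,255],[[28,29,12],-30,255]]'
python3 - <<'E'
from h import *
c=snap('wrist','w3.png')
s=get_state();p=s['eef_pos'];M=R.from_quat(s['tcp_rot']).as_matrix(); print(p,s['contact_force'],M.T@([.528,.058,.046]-p)*1000,np.degrees(np.arctan2(M[1,0],M[0,0]))+4.1)
E
```

```text
time: 4.05
eef_pos: [0.469, 0.0605, 0.0294]
tcp_rot: [1.0, -0.018, -0.0, -0.001]
contact_force: [0.2, 1.6, 1.1]
opening: 0.0
finger_force: 0.7
[0.46900826 0.0597191  0.02939665] [-0.02564136  0.92309514  0.34535838] [ 59.00915415  -0.24420654 -16.62866507] 2.1976140266822517
```

View pics/w3.png

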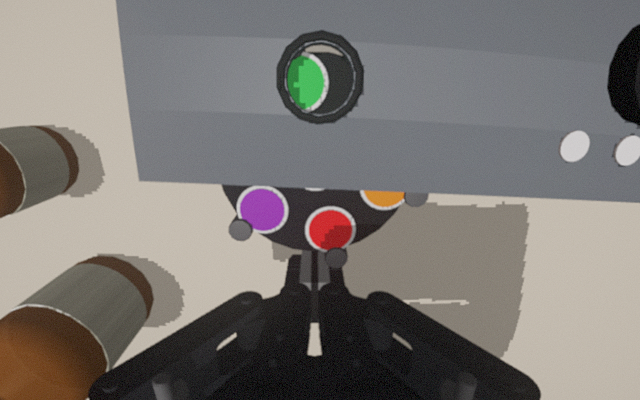

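The finger is just behind the front lobe (337,257) and the wheel has turned about 17°. I'll continue round and then withdraw.

```bash
python3 -m crank '[[[2,6,0],-6,255],[[3,12,0],-12,255],[[4,18,0],-18,255],[[6,23,0],-24,255],[[9,29,0],-30,255],[[12,34,0],-36,255],[[12,34,0],-36,255],[[-10,50,0],-36,255],[[-10,50,0],-36,255]]'
python3 - <<'E'
from h import *
c=snap('wrist','w4.png')
s=get_state();p=s['eef_pos'];M=R.from_quat(s['tcp_rot']).as_matrix(); print(p,s['contact_force'],M.T@([.528,.058,.046]-p)*1000,np.degrees(np.arctan2(M[1,0],M[0,0]))+4.1)
E
```

```text
time: 5.0
eef_pos: [0.4547, 0.0106, 0.0285]
tcp_rot: [0.958, 0.288, -0.002, -0.001]
contact_force: [0.4, 0.5, -0.4]
opening: 0.004
finger_force: 0.0
[0.45605859 0.01072305 0.02898333] [0.4714522  0.62509912 0.1362503 ] [ 86.0731639    0.25842397 -17.07594395] 37.59282520533673
```

View pics/w4.png

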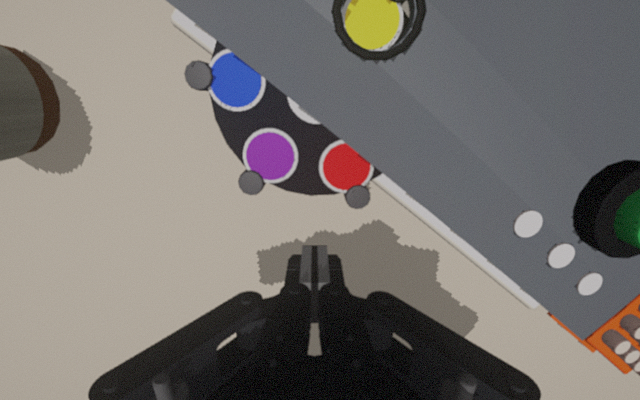

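Yellow is now under the window (372,20) and violet is in front, so one click is done. I'll go back round outside the lobes for the second.

```bash
python3 -m crank '[[[1,-12,0],8,255],[[3,-24,0],16,255],[[7,-35,0],24,255],[[13,-46,0],32,255],[[20,-55,0],40,255],[[28,-64,0],48,255],[[38,-71,0],56,255],[[50,-78,0],65,255],[[50,-78,0],65,255],[[50,-78,0],65,255]]'
python3 - <<'E'
from h import *
s=get_state();p=s['eef_pos'];M=R.from_quat(s['tcp_rot']).as_matrix(); print(p,s['contact_force'],M.T@([.528,.058,.046]-p)*1000,np.degrees(np.arctan2(M[1,0],M[0,0]))+4.1)
E
```

```text
time: 6.05
eef_pos: [0.4556, 0.1037, 0.0294]
tcp_rot: [0.963, -0.268, 0.0, 0.0]
contact_force: [-0.0, 0.9, 1.1]
opening: 0.001
finger_force: 0.0
[0.45557719 0.10365048 0.02941032] [-0.01611298  0.90458796  1.051145  ] [ 85.59666177   1.66012722 -16.5741679 ] -27.013299231406506
```

```bash
python3 -m crank '[[[15,1,0],0,255],[[28,1,0],0,255],[[28,1,0],0,255],[[29,8,0],-6,255],[[30,14,0],-12,255],[[32,19,0],-18,255],[[34,25,0],-24,255],[[37,30,0],-30,255],[[37,30,0],-30,255]]'
python3 - <<'E'
from h import *
s=get_state();p=s['eef_pos'];M=R.from_quat(s['tcp_rot']).as_matrix(); print(p,s['contact_force'],M.T@([.528,.058,.046]-p)*1000,np.degrees(np.arctan2(M[1,0],M[0,0]))+4.1)
E
```

```text
time: 6.95
eef_pos: [0.4713, 0.0578, 0.0293]
tcp_rot: [1.0, -0.012, -0.0, -0.0]
contact_force: [-0.7, 0.8, 0.4]
opening: -0.005
finger_force: 0.3
[0.47130835 0.05781639 0.02926963] [-0.7226117   0.83843762  0.44987288] [ 56.66091223  -1.53799997 -16.76479532] 2.7353070786235625
```

```bash
python3 -m crank '[[[1,6,0],-6,255],[[2,11,0],-12,255],[[4,17,0],-18,255],[[6,22,0],-24,255],[[9,28,0],-30,255],[[12,33,0],-36,255],[[12,33,0],-36,255],[[-10,50,0],-36,255],[[-10,50,0],-36,255]]'
python3 - <<'E'
from h import *
c=snap('wrist','w5.png')
s=get_state();p=s['eef_pos'];M=R.from_quat(s['tcp_rot']).as_matrix(); print(p,s['contact_force'],M.round(3))
K=np.array([.562,-.069,.15]);print('to key', M.T@(K-p)*1000,np.degrees(np.arctan2(M[1,0],M[0,0])))
E
```

```text
time: 7.85
eef_pos: [0.4579, 0.0084, 0.0285]
tcp_rot: [0.955, 0.296, -0.002, -0.001]
contact_force: [-0.6, 0.0, -0.6]
opening: 0.001
finger_force: 0.0
[0.45920036 0.00865625 0.02892373] [-0.80988116  0.90705787  0.48256847] [[ 0.824  0.566 -0.001]
 [ 0.566 -0.824  0.   ]
 [-0.001 -0.001 -1.   ]]
to key [  40.71726438  122.08537755 -121.22288405] 34.46634506825056
```

View pics/w5.png

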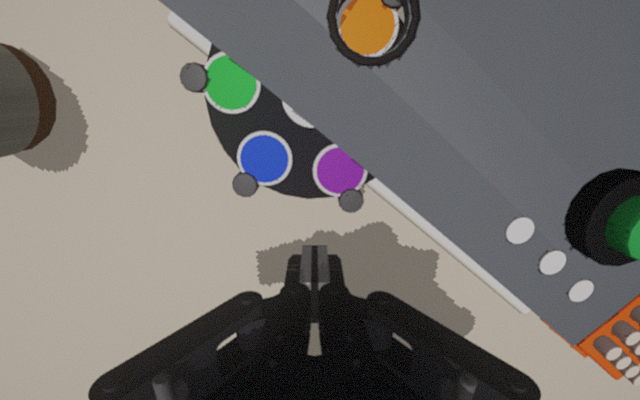

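Orange is under the window (370,25) with blue in front, and the finger is clear. Now I'll lift and go over the key.

```bash
python3 -m crank '[[[-10,0,-50],0,255],[[-10,0,-100],0,255],[[0,0,-121],0,255],[[10,40,-121],8,255],[[25,80,-121],16,255],[[41,122,-121],24,255],[[41,122,-121],32,255],[[41,122,-121],38,255],[[41,122,-121],38,255],[[41,122,-121],38,255]]'
python3 - <<'E'
from h import *
c=snap('wrist','w6.png'); t=snap('top')
s=get_state();p=s['eef_pos'];M=R.from_quat(s['tcp_rot']).as_matrix(); print(p,s['contact_force'])
hsv=cv2.cvtColor(c['frame'],cv2.COLOR_BGR2HSV);g=cv2.inRange(hsv,(45,80,30),(85,255,255));n,l,st,k=cv2.connectedComponentsWithStats(g)
for i in range(1,n):
  if st[i,4]>100: print(k[i],st[i],(M.T@(on_plane(c,*k[i],.084)-p)*1000).round(1),(M.T@(pix_d(c,*k[i])-p)*1000).round(1))
K=np.array([.562,-.069,.084]);print('to key', M.T@(K-p)*1000)
E
```

```text
time: 8.9
eef_pos: [0.5637, -0.0678, 0.1503]
tcp_rot: [1.0, -0.028, 0.0, -0.0]
contact_force: [-0.0, 1.0, -0.4]
opening: -0.002
finger_force: 0.0
[ 0.56350751 -0.06783144  0.15043046] [-0.71854275 -0.23134959  0.57552023]
[317.20957309 213.64812419] [302 198  31  32 773] [-0.2  2.3 66.4] [ 0.7  2.2 64.2]
[157.31677019 259.8757764 ] [147 256  20  10 161] [ -42.4 -132.4   66.4] [ -60.8 -151.5   96.7]
to key [-1.46010601  1.24975721 66.43003941]
```

View pics/w6.png

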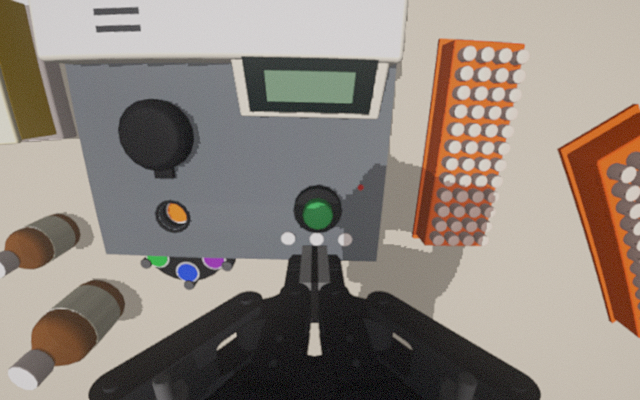

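Orange is visible in the window (177,212), and the key (317,214) is straight under the tip within about 2 mm. Descending.

```bash
python3 -m crank '[[[0,2,40],0,255],[[0,2,58],0,255],[[0,2,62],0,255],[[0,2,64],0,255],[[0,2,66],0,255],[[0,2,68],0,255],[[0,2,68],0,255]]'
```

```text
time: 9.7
eef_pos: [0.5645, -0.0705, 0.0837]
tcp_rot: [1.0, -0.029, 0.001, 0.0]
contact_force: [-0.3, 1.0, 1.7]
opening: -0.001
finger_force: 0.8
```

```bash
python3 -m crank '[[[0,0,2],0,255],[[0,0,3],0,255],[[0,0,4],0,255],[[0,0,4],0,255],[[0,0,4],0,255]]'; python3 -m crank '[[[0,0,1],0,255],[[0,0,2],0,255],[[0,0,2],0,255],[[0,0,2],0,255]]'
```

```text
time: 10.2
eef_pos: [0.5644, -0.0705, 0.0791]
tcp_rot: [1.0, -0.029, 0.001, 0.0]
contact_force: [2.2, -0.1, 3.9]
opening: -0.001
finger_force: 1.9
time: 10.6
eef_pos: [0.5645, -0.0705, 0.0789]
tcp_rot: [1.0, -0.029, 0.001, 0.0]
contact_force: [-0.6, 1.1, 12.3]
opening: 0.003
finger_force: 6.3
```

The key has bottomed: the force jumped to 12 N while the tip stopped moving. I'll lift off and check.

```bash
python3 -m crank '[[[0,0,-15],0,255],[[0,0,-50],0,255],[[0,0,-90],0,255],[[0,0,-90],0,255],[[0,0,-90],0,255],[[0,0,-90],0,255]]'
python3 - <<'E'
from h import *
c=snap('wrist','w7.png'); print(get_state()['eef_pos'],get_state()['contact_force'])
a=snap('top')
hsv=cv2.cvtColor(a['frame'],cv2.COLOR_BGR2HSV)
for q,lo,hi,b in((c,(45,80,30),(85,255,255),(280,180,350,250)),(c,(8,120,60),(22,255,255),(150,180,240,240))):
  g=cv2.inRange(cv2.cvtColor(q['frame'],cv2.COLOR_BGR2HSV),lo,hi)[b[1]:b[3],b[0]:b[2]]; n,l,s,k=cv2.connectedComponentsWithStats(g); i=1+np.argmax(s[1:,4]); u=k[i]+b[:2]; print(u,s[i,4],pix_d(q,*u),on_plane(q,*u,.052))
E
```

```text
time: 11.2
eef_pos: [0.5617, -0.0698, 0.1643]
tcp_rot: [1.0, -0.029, -0.002, -0.001]
contact_force: [-0.3, -0.1, 0.2]
opening: 0.0
finger_force: 0.0
[ 0.56164522 -0.06975128  0.16400871] [ 0.17674863 -0.13440884 -0.56634963]
[314.75722543 204.77601156] 692 [ 0.56418815 -0.07024649  0.08678683] [ 0.55124622 -0.06954402  0.052     ]
[180.9382716 204.2962963] 243 [0.55932302 0.05692642 0.05321665] [0.55890682 0.05755563 0.052     ]
```

View pics/w7.png

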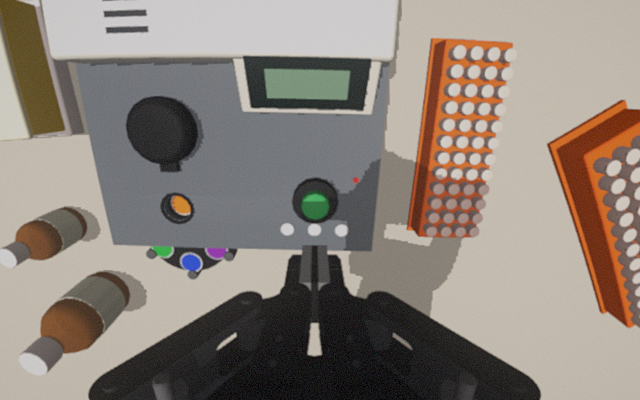

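The key is up again (its top reads 0.087), orange is still at (181,204) in the window, and nothing else has moved. Handing in.

```bash
python3 -c "
from plant import ctrl
print(ctrl.sign_off())"
```

```text
the job is handed in; nothing more can be done
None
```

The orange filter was clicked under the window in two light flicks, the green key was pressed to its stop and came back up, and the job is handed in at about 11 s; no verdict was returned.

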